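# Tip the sweets into the tub and stack the empty tray

## Robot

A 6-joint arm with a two-finger parallel gripper is mounted at the origin on the work surface. World frame = base frame: x ahead of the robot, y to its left, z up, the work surface at z = 0. Lengths are in mm, angles in rad, forces in N, time in s.
With the tool pointing down it reaches from about 325 to 775 mm from the base axis. Payload 9.3 kg.
Tool frame: the origin (TCP) lies between the finger pads; the fingertips stand 19 mm ahead of it and the grasp point (between the pads) is the TCP (robot.tip_reach is the distance from the TCP to the fingertips, in mm); z points along the fingers, y is the line along which they close (so a half turn about z gives the same grasp; the last joint's range is limited). The gripper opens to 85 mm and grips with 20 to 120 N. Pads are 22 mm wide; open, the fingers measure 114 mm over their backs; the gripper's body (76 mm by 85 mm) begins 54 mm behind the grasp point. The pads swing forward as they close: fully open they stand 13 mm farther back than shut.
Start: joints at [-1.304, 0.259, 0.021, 1.334, 0, 1.418], TCP at [224.161, -502.244, 250.279] pointing down, gripper open.
Joint ranges: [-3.04, 3.04], [-0.91, 1.82], [-1.04, 1.36], [-1.92, 1.95], [-1.52, 1.45], [-3.14, 3.14]. Speed limits (rad/s): [2.22, 2.22, 2.79, 3.14, 3.14, 3.14].

## Interface

Orientations are given as a unit quaternion [w, x, y, z].
In Python, from bench import readout, cams, sign_off, robot gives the robot as it stands. The module is installed in compiled form; this text tells all that it offers.
- The arm moves only by the tool arm_command, never from a script. Its argument "moves" is a list of rows, each a list of 7 numbers: the turn, a rotation vector about the tool's x, y, z scaled (see below), then the shift along the tool's x, y, z scaled (see below), then the opening, from 0 (shut) to 1 (fully open). A call has 1 to 12 rows; each row is the pose to reach, as a shift and turn from the pose commanded when the call began, along the tool's axes at that moment, turning the shorter way round; what a row does not reach only later rows make up. The controller multiplies each number of a shift by 100 mm and each number of a turn by pi rad. A row lasts 1/12 s, in which the tool goes at most 41.7 mm and 7.16 degrees, less where a joint would pass 70% of its speed; a pose out of reach is approached as far as the arm can. A call with a number of a shift or a turn outside -1 to 1 is refused whole. A call with a gripper value outside its range is refused whole. The fingers move at their own pace and stop on an object; "grip_force" is the grip in N (left out, the last holds). Time passes only in rows, so rows that repeat a pose let the fingers close. It gives the time, the measured TCP pose, the force, the opening and the grip force at its end, in the units of the state.
- readout.read_state(): the state, without advancing time (a new reading comes with each control period).
- cams.get_image(name): name is "scene" or "top" or "wrist"; returns (picture, depth): 420x560x3 uint8, blue, green, red; 420x560 float32, mm along the optical axis (not along the pixel's ray), 0 where there is no reading.
- cams.camera_params(name): a dict with "camera_matrix" (3x3 intrinsics, pixels), "rvec" (rotation vector, rad) and "tvec" (3), from world to camera coordinates, as OpenCV has them. Camera axes: x right, y down, z forward; pixel columns grow to the right and rows downward; lengths in mm; the calibration is good to about 2 mm. A picture is of the moment at which its call begins: read the wrist's pose just before it. camera_params takes no time and is no camera call; for the wrist camera it gives the pose at the moment of the call.
- sign_off(): hands the job in; it is judged then, once.
Trained networks look in the newest picture that a camera, given by its name, has taken for a name from the list of things; names that differ only in an ending like _2 or _b are one class to them, and where a whole thing is asked for, a point or a joint stands for the part that bears it (a point fixed in the world has none). Each returns a list of dicts, best first, with "score" (0 to 1); they miss things now and then, are a little off and sometimes report something else, mostly with a low value. They report only what shows in the picture. A call takes as long as a camera call. They do not tell look-alikes from the thing itself.
- cams.trace(camera, target): "pixels" (420x560 bool, what is visible of it) and "location" ([column, row] in pixels, amid what is visible of it).
The state is a dict: "clock": time; "q": joint angles; "qd": joint speeds; "effort": joint torques, N m; "tcp_pos": TCP position; "ee_rot": TCP orientation; "wrist_force": force on the tool from outside, world axes, zero at the start; "ft_torque": the same for the moment, N m; "finger_gap": finger opening in mm; "grip_force": force on a finger pad.
Only numpy, scipy, OpenCV 4.12 (cv2) and the standard library are available. Lean on these libraries where they do the work, as an engineer would, in place of code of your own. Each camera call takes 0.05 s, during which the arm holds its last target. There are 200 camera calls.

## Task

Tip the four sweets off the loaded tray into the metal tub: the gripper must not touch the sweets, and they are brittle, so let them slide off just above the tub's rim. Then stack the emptied tray squarely on top of the pile of two empty trays, right way up, and let it go. Leave the pile where it stands and everything else alone.

Things in the scene. Friction and masses are not known exactly. Their poses are not given: they have to be found in the camera images.
- tray: Dark wooden tray: pan 130 (own x) x 110 x 18 mm high, floor 6 mm, walls 10 mm thick on three sides, no wall at the +x end. Handle at the -x end: 14 mm wide, 60 long, x -143 to -83, z 10 to 24 mm; lower 18 mm neck. Origin: centre of the pan's underside. 0.18 kg. The loaded one, on the table, carrying the sweets.
- tray_handle (a point): Centre of the loaded tray's handle (113 mm from the origin along own -x, 17 mm above the underside); same axes as the tray.
- pile_low: Lower of the two empty trays in the pile, standing on the table; shape and origin as the loaded tray.
- pile_top: Upper empty tray of the pile, shape and origin as the loaded tray; it rests on the lower one's rim, handles over one another, its underside 18 mm over the table. A third tray resting on its rim has its underside 18 mm above this one's.
- tub: Open rectangular bright-metal tub, fixed to the table: 176 mm (own x) by 162 mm (own y) by 70 mm high outside, walls 4 mm, floor 4 mm. Origin: centre of its underside, z up.
- sweet0: Loose chunky caramel-brown sweet, block 26 x 20 x 16 mm, 14 g, on the tray. Origin: centre of its underside as it lies at the start.
- sweet1: Loose chunky caramel-brown sweet, block 24 x 22 x 18 mm, 14 g, on the tray. Origin: centre of its underside as it lies at the start.
- sweet2: Loose chunky caramel-brown sweet, broken L-shaped piece 26 x 22 x 15 mm, 14 g, on the tray. Origin: centre of its underside as it lies at the start.
- sweet3: Loose chunky caramel-brown sweet, stepped piece 26 x 20 x 18 mm, 14 g, on the tray. Origin: centre of its underside as it lies at the start.
- cutter_cross: Bystander, leave alone: cross-shaped cutter of steel strip, 60 x 60 x 30 mm high, beyond the loaded tray's open end. Origin: centre of its underside.
- cutter_star: Bystander, leave alone: five-pointed star cutter of steel strip, 60 mm across, 30 mm high, on the near side of the table. Origin: centre of its underside.
- press: Bystander, leave alone: round steel hand press, 68 mm diameter, 52 mm high with its knob, beyond the pile. Origin: centre of its underside.
- pin_drum: Bystander, leave alone: black drum 60 mm in diameter, 36 mm high, with pins on top, on the near side of the table. Origin: centre of its underside.
- stick_cup: Bystander, leave alone: steel cup 72 mm in diameter and 100 mm high, full of thin wooden sticks that reach up to 180 mm. Origin: centre of its underside.
- oil_bottle: Bystander, leave alone: amber glass bottle 60 mm in diameter, 170 mm high. Origin: centre of its underside.
- turner: Bystander, leave alone: steel turner with a handle, 240 mm long, lying along own x at the right-hand side. Origin: centre of its underside.
Not all that is in view belongs to the job. What is shaped like the pile_top but pink is not meant.

How it is judged:
By the outcome, as a careful person would: the job done as asked, in the order asked, and still so for the second after the job is handed in, with the robot touching nothing.
It also fails if it takes over 58 s, if anything falls off the work surface, if the arm or the gripper's body presses on something with over 40 N, if the wrist force passes 120 N, or if a joint passes its speed limit or range.

## Working session

There is one attempt and no reset: what is moved stays moved. The work goes in short steps, Python scripts to look and compute and a tool call to move; the robot and the scene stay as the last step left them, time stands still between calls to the robot, and variables do not carry over. Pictures are saved under pics/ and viewed, at most 10 in all, crops included, and the job is handed in when it is done.

Besides the shell and the picture viewer there is one more tool, called as a command line: name --pt "numbers of a row" for each row, then --argument value for the rest. arm_command: Moves the arm, as the interface text tells. Shifts and turns lie within -1 to 1; 1 stands for 100 mm of shift or pi rad of turn. Its arguments: {"type":"object","properties":{"moves":{"type":"array"},"grip_force":{"type":"number"}},"required":["moves"]}

```bash
mkdir -p pics; python3 - <<'E'
from bench import readout, cams, robot
import cv2, numpy as np
s=readout.read_state(); print(s)
for n in ("top","scene"):
    im,d=cams.get_image(n); cv2.imwrite(f"pics/{n}0.png",im); np.save(f"pics/{n}0.npy",d); print(n,cams.camera_params(n))
E
```

```text
{'clock': 0.0, 'q': array([-1.30360161e+00,  2.59215305e-01,  2.07339387e-02,  1.33369997e+00,
        3.35165418e-05,  1.41818498e+00]), 'qd': array([ 3.32466452e-05,  9.58552566e-04, -4.49629835e-04, -9.59670018e-04,
        8.67666141e-04,  3.11457212e-04]), 'effort': array([ 4.80600156e-04, -5.55636013e+01,  3.44531536e+01,  1.34440514e-02,
       -1.43532643e-04,  2.02120091e-06]), 'tcp_pos': array([ 224.0990612 , -501.9860674 ,  249.64264521]), 'ee_rot': array([-6.92328445e-04,  9.78050892e-01,  2.08364999e-01, -2.29223122e-05]), 'wrist_force': array([ 0.22605827, -0.34552074, -0.02532732]), 'ft_torque': array([-0.01976027,  0.08663019,  0.02848794]), 'grip_force': 0.0, 'finger_gap': 85.7885590545239}
top {'camera_matrix': array([[477.09068568,   0.        , 282.26697365],
       [  0.        , 477.09068568, 209.82870057],
       [  0.        ,   0.        ,   1.        ]]), 'rvec': array([ 2.15382366, -2.07301827,  0.21641319]), 'tvec': array([ -74.75066145,  483.55808167, 1332.08832664])}
scene {'camera_matrix': array([[532.56101538,   0.        , 282.70012659],
       [  0.        , 532.56101538, 207.65711129],
       [  0.        ,   0.        ,   1.        ]]), 'rvec': array([ 1.12596815,  2.25976489, -1.13282973]), 'tvec': array([ 316.65802811, -164.07692331, 2091.33213157])}
```

View pics/top0.png

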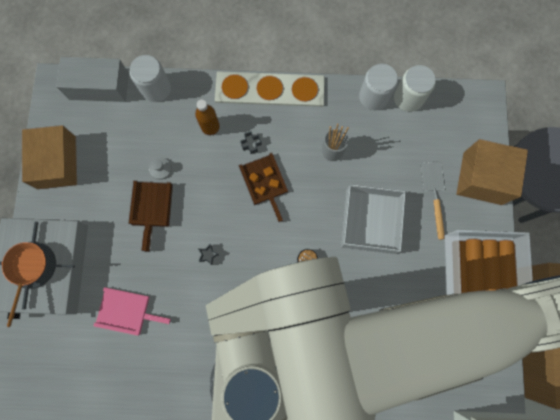

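View pics/scene0.png

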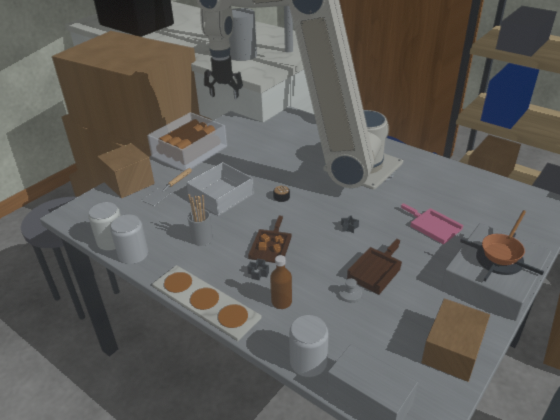

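The top view (up = +x, left = +y) shows the loaded tray at (264,182) with its handle toward (278,212). The pile of two dark trays is at (150,205), the tub at (374,219), and the cross cutter at (252,142). The pile candidates are the dark tray at (150,205) and the pink one at (123,311). The dark one fits, since pink is ruled out.

```bash
cat > h.py <<'E'
import numpy as np, cv2
from scipy.optimize import minimize
from bench import readout, cams
def proj(P,cp): return cv2.projectPoints(np.asarray(P,float).reshape(-1,1,3),cp["rvec"],cp["tvec"],cp["camera_matrix"],None)[0][:,0]
def box(x0,x1,y0,y1,z0,z1): return np.array([[x,y,z] for x in(x0,x1) for y in(y0,y1) for z in(z0,z1)],float)
TRAY=[box(-65,65,-55,55,0,18),box(-143,-83,-7,7,10,24),box(-83,-65,-9,9,0,18)]
TUB=[box(-88,88,-81,81,0,70)]
def sil(parts,p,cp,z=0,S=4):
    x,y,a=p; c,s=np.cos(a),np.sin(a); m=np.zeros((420*S,560*S),np.uint8)
    for b in parts:
        w=b@np.array([[c,s,0],[-s,c,0],[0,0,1]])+[x,y,z]
        h=cv2.convexHull(((proj(w,cp)+.5)*S).astype(np.float32)).astype(np.int32); cv2.fillConvexPoly(m,h,255)
    return cv2.resize(m,(560,420),interpolation=cv2.INTER_AREA)/255.
def fit(parts,mask,cp,p0,z=0):
    m=mask.astype(float)
    f=lambda p:np.abs(sil(parts,p,cp,z)-m).sum()/m.sum()
    best=None
    for da in(-.15,0,.15):
        q=np.array(p0)+[0,0,da]
        r=minimize(f,q,method="Nelder-Mead",options=dict(initial_simplex=[q,q+[15,0,0],q+[0,15,0],q+[0,0,.15]],xatol=.05,fatol=1e-5))
        if best is None or r.fun<best.fun: best=r
    return best.x,best.fun
def ray(uv,z,cp):
    R=cv2.Rodrigues(cp["rvec"])[0]; C=-R.T@cp["tvec"].ravel()
    d=R.T@np.linalg.inv(cp["camera_matrix"])@[*uv,1]; return (C+d*(z-C[2])/d[2])[:2]
E
python3 - <<'E'
from h import *
cp=cams.camera_params("top"); im,d=cams.get_image("top")
over=im.copy()
for n,hz in dict(tray=0,pile_top=18,tub=35,cutter_cross=15,cutter_star=15,press=20,pin_drum=30,stick_cup=60,oil_bottle=80,turner=5,sweet0=14).items():
    for r in cams.trace("top",n)[:4]:
        if r["score"]<.3: continue
        print(n,round(r["score"],2),np.round(r["location"]),r["pixels"].sum(),np.round(ray(r["location"],hz,cp)))
        np.save(f"pics/m_{n}_{int(r['location'][0])}.npy",r["pixels"])
E
```

```text
tray 0.89 [267. 181.] 1470 [583.  -5.]
pile_top 0.86 [150. 204.] 1811 [495. 336.]
pile_top 0.66 [124. 311.] 1900 [182. 382.]
tub 0.78 [378. 218.] 3794 [ 475. -335.]
cutter_cross 0.69 [243. 142.] 153 [701.  72.]
cutter_star 0.59 [212. 244.] 20 [383. 145.]
press 0.96 [160. 166.] 389 [614. 319.]
pin_drum 0.46 [308. 253.] 184 [ 365. -134.]
stick_cup 0.73 [335. 143.] 692 [ 691. -206.]
oil_bottle 0.67 [208. 115.] 595 [757. 174.]
oil_bottle 0.5 [152. 202.] 1884 [487. 314.]
turner 0.94 [438. 182.] 908 [ 598. -524.]
sweet0 0.59 [262. 191.] 55 [550.   6.]
sweet0 0.41 [256. 173.] 54 [604.  29.]
```

```bash
python3 - <<'E'
from h import *
cp=cams.camera_params("top"); im,_=cams.get_image("top")
def fill(m):
    c,_=cv2.findContours(m.astype(np.uint8),cv2.RETR_EXTERNAL,cv2.CHAIN_APPROX_NONE); o=np.zeros(m.shape,np.uint8); cv2.drawContours(o,c,-1,1,-1); return o>0
T=np.load("pics/m_tray_267.npy"); P=np.load("pics/m_pile_top_150.npy"); U=np.load("pics/m_tub_378.npy")
PILE=TRAY+[b+[0,0,18] for b in TRAY]
big=cv2.resize(im,None,fx=3,fy=3,interpolation=cv2.INTER_CUBIC)
for n,parts,m,p0 in (("tray",TRAY,T,(590,0,.35)),("pile",PILE,P,(500,330,-.1)),("tub",TUB,U,(475,-325,-.1)),("tub90",TUB,U,(475,-325,1.5))):
    p,f=fit(parts,fill(m),cp,p0); print(n,np.round(p,3),round(f,3))
    z=70 if "tub" in n else 36 if n=="pile" else 18
    for b in parts:
        c,s=np.cos(p[2]),np.sin(p[2]); w=b@np.array([[c,s,0],[-s,c,0],[0,0,1]])+[p[0],p[1],0]
        cv2.polylines(big,[((cv2.convexHull(proj(w,cp).astype(np.float32))+.5)*3).astype(np.int32)],True,(0,255,0) if n!="tub90" else (0,0,255),1)
    np.save(f"pics/p_{n}.npy",p)
cv2.imwrite("pics/crop1.png",big[330:810,360:1260][:, :900][:, 0:800+0] if 0 else cv2.resize(big[330:810,360:1260],(800,427)))
E
```

```text
Traceback (most recent call last):
FileNotFoundError: [Errno 2] No such file or directory: 'pics/m_tray_267.npy'
```

```bash
python3 - <<'E'
from h import *
import glob
cp=cams.camera_params("top"); im=cv2.imread("pics/top0.png")
def fill(m):
    c,_=cv2.findContours(m.astype(np.uint8),cv2.RETR_EXTERNAL,cv2.CHAIN_APPROX_NONE); o=np.zeros(m.shape,np.uint8); cv2.drawContours(o,c,-1,1,-1); return o>0
L=lambda g:np.load(sorted(glob.glob(g))[-1])
T=L("pics/m_tray_*"); P=L("pics/m_pile_top_1[45]*"); U=L("pics/m_tub_*")
PILE=TRAY+[b+[0,0,18] for b in TRAY]
big=cv2.resize(im,None,fx=3,fy=3,interpolation=cv2.INTER_CUBIC)
for n,parts,m,p0 in (("tray",TRAY,T,(590,0,.35)),("pile",PILE,P,(500,330,-.1)),("tub",TUB,U,(475,-325,-.1)),("tub90",TUB,U,(475,-325,1.5))):
    p,f=fit(parts,fill(m),cp,p0); print(n,np.round(p,3),round(f,3))
    for b in parts:
        c,s=np.cos(p[2]),np.sin(p[2]); w=b@np.array([[c,s,0],[-s,c,0],[0,0,1]])+[p[0],p[1],0]
        cv2.polylines(big,[((cv2.convexHull(proj(w,cp).astype(np.float32))+.5)*3).astype(np.int32)],True,(0,255,0) if n!="tub90" else (0,0,255),1)
    np.save(f"pics/p_{n}.npy",p)
cv2.imwrite("pics/crop1.png",cv2.resize(big[330:810,360:1260],(800,427)))
E
```

```text
tray [5.89744e+02 5.46700e+00 4.17000e-01] 0.048
pile [ 4.98662e+02  3.35814e+02 -2.70000e-02] 0.138
tub [ 4.72118e+02 -3.19744e+02 -8.40000e-02] 0.019
tub90 [ 472.576 -318.568    1.396] 0.131
```

View pics/crop1.png

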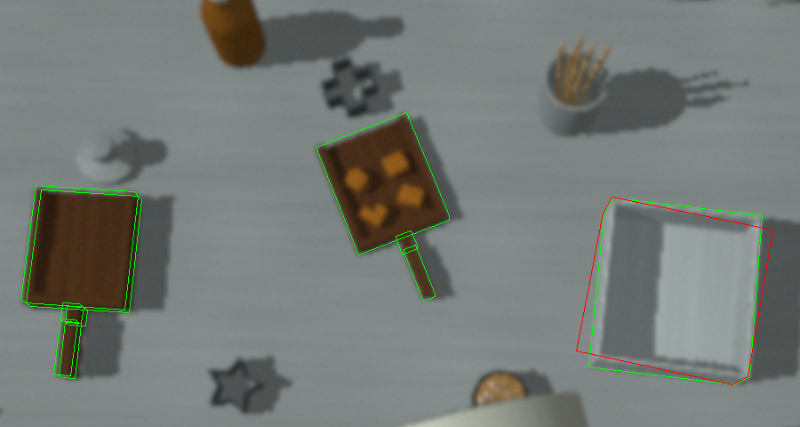

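The overlay fits the tray (origin ≈ (590, 5), yaw 0.417) and the tub (≈ (472, −320), yaw −0.084) well. The pile (crop (80,250)) is clearly two dark trays, so that identity is confirmed, but its pose needs refining later. Next I go over the handle.

```bash
cat > pl.py <<'E'
import numpy as np, json, sys
from scipy.spatial.transform import Rotation as R
def rot(yaw,tau):
    d=np.array([np.cos(yaw),np.sin(yaw),0]); u=np.array([0,0,1.])
    z=-u*np.cos(tau)+d*np.sin(tau); x=-(d*np.cos(tau)+u*np.sin(tau)); return R.from_matrix(np.c_[x,np.cross(z,x),z])
def load(): return json.load(open("cmd.json"))
def plan(wps,n,op,repeat=False,ramp=True):
    """wps: list of (x,y,z,yaw,tau) each one call; n rows each; saves the commanded end pose"""
    c=load(); P=np.array(c["pos"]); Q=R.from_quat(c["q"]); par=np.array(c["par"])
    for w in wps:
        w=np.array(w,float); rows=[]
        for k in range(1,n+1):
            s=1 if repeat else k/n
            if ramp and not repeat: s=s*s*(3-2*s)
            t=par+(w-par)*s
            sh=np.round(Q.inv().apply(t[:3]-P)/100,3); tr=np.round((Q.inv()*rot(t[3],t[4])).as_rotvec()/np.pi,4)
            rows.append([*tr.tolist(),*sh.tolist(),op])
        assert np.abs(rows).max()<=1.0001,rows[-1]
        print("["+",".join(json.dumps(r,separators=(",",":")).replace("-0.0,","0,").replace("0.0,","0,") for r in (rows[:1] if repeat else rows))+"]", f"x{n}" if repeat else "")
        r=np.array(rows[-1]); P=P+Q.apply(r[3:6]*100); Q=Q*R.from_rotvec(r[:3]*np.pi); par=w
    json.dump(dict(pos=P.tolist(),q=Q.as_quat().tolist(),par=par.tolist()),open("cmd.json","w"))
E
python3 - <<'E'
from pl import *
y0=2*np.arctan2(.208365,.978051); print(y0)
json.dump(dict(pos=[224.161,-502.244,250.279],q=[.978051,.208365,0,0],par=[224.161,-502.244,250.279,y0-np.pi,0]),open("cmd.json","w"))
A=np.array([224.161,-502.244,250.279,y0-np.pi,0]); B=np.array([486,-40,180,.417,np.radians(20)])
N=6
plan([A+(B-A)*k/N for k in range(1,N+1)],6,1,repeat=True)
E
```

```text
0.41980599605792157
[[-0.0048,-0.0181,-0.1665,0.713,-0.526,0.117,1]] x6
[[-0.0146,-0.0181,-0.1659,0.885,-0.099,0.066,1]] x6
[[-0.0241,-0.0181,-0.1648,0.82,0.353,0.022,1]] x6
[[-0.0337,-0.0181,-0.1631,0.539,0.712,0.024,1]] x6
[[-0.0431,-0.0181,-0.1608,0.125,0.879,0.091,1]] x6
[[-0.0524,-0.0181,-0.1581,-0.304,0.812,0.213,1]] x6
```

arm_command --pt "-0.0048 -0.0181 -0.1665 0.713 -0.526 0.117 1" --pt "-0.0048 -0.0181 -0.1665 0.713 -0.526 0.117 1" --pt "-0.0048 -0.0181 -0.1665 0.713 -0.526 0.117 1" --pt "-0.0048 -0.0181 -0.1665 0.713 -0.526 0.117 1" --pt "-0.0048 -0.0181 -0.1665 0.713 -0.526 0.117 1" --pt "-0.0048 -0.0181 -0.1665 0.713 -0.526 0.117 1"

```text
clock: 1.25
tcp_pos: [268.2, -424.7, 238.8]
ee_rot: [0.013, 0.89, 0.455, -0.026]
wrist_force: [-0.6, -0.4, 1.0]
finger_gap: 85.4
grip_force: 0.0
```

arm_command --pt "-0.0146 -0.0181 -0.1659 0.885 -0.099 0.066 1" --pt "-0.0146 -0.0181 -0.1659 0.885 -0.099 0.066 1" --pt "-0.0146 -0.0181 -0.1659 0.885 -0.099 0.066 1" --pt "-0.0146 -0.0181 -0.1659 0.885 -0.099 0.066 1" --pt "-0.0146 -0.0181 -0.1659 0.885 -0.099 0.066 1" --pt "-0.0146 -0.0181 -0.1659 0.885 -0.099 0.066 1"

```text
clock: 1.75
tcp_pos: [311.6, -347.8, 227.1]
ee_rot: [0.039, 0.742, 0.668, -0.043]
wrist_force: [-0.5, 0.1, -0.8]
finger_gap: 85.7
grip_force: 0.0
```

```bash
python3 -c "
from bench import readout
s=readout.read_state();print(s['clock'],s['tcp_pos'],s['ee_rot'],s['q'])
from pl import *
print(rot(.4198-3.14159+3.1393/3,.349/3).as_quat())"
```

```text
1.75 [ 311.55886014 -347.81694025  227.06196636] [ 0.03924707  0.74178935  0.66809393 -0.04311307] [-0.97581269  0.07582848 -0.27228756  1.13283917 -0.0745335   0.69607786]
[ 0.74183477  0.6680581  -0.04319879  0.0389026 ]
```

arm_command --pt "-0.0241 -0.0181 -0.1648 0.82 0.353 0.022 1" --pt "-0.0241 -0.0181 -0.1648 0.82 0.353 0.022 1" --pt "-0.0241 -0.0181 -0.1648 0.82 0.353 0.022 1" --pt "-0.0241 -0.0181 -0.1648 0.82 0.353 0.022 1" --pt "-0.0241 -0.0181 -0.1648 0.82 0.353 0.022 1" --pt "-0.0241 -0.0181 -0.1648 0.82 0.353 0.022 1"

```text
clock: 2.25
tcp_pos: [355.0, -271.0, 215.3]
ee_rot: [0.073, 0.543, 0.835, -0.047]
wrist_force: [-0.1, -0.2, 0.3]
finger_gap: 85.3
grip_force: 0.0
```

arm_command --pt "-0.0337 -0.0181 -0.1631 0.539 0.712 0.024 1" --pt "-0.0337 -0.0181 -0.1631 0.539 0.712 0.024 1" --pt "-0.0337 -0.0181 -0.1631 0.539 0.712 0.024 1" --pt "-0.0337 -0.0181 -0.1631 0.539 0.712 0.024 1" --pt "-0.0337 -0.0181 -0.1631 0.539 0.712 0.024 1" --pt "-0.0337 -0.0181 -0.1631 0.539 0.712 0.024 1"

```text
clock: 2.75
tcp_pos: [398.7, -194.2, 203.4]
ee_rot: [0.11, 0.309, 0.944, -0.036]
wrist_force: [0.3, -0.4, 0.0]
finger_gap: 85.6
grip_force: 0.0
```

arm_command --pt "-0.0431 -0.0181 -0.1608 0.125 0.879 0.091 1" --pt "-0.0431 -0.0181 -0.1608 0.125 0.879 0.091 1" --pt "-0.0431 -0.0181 -0.1608 0.125 0.879 0.091 1" --pt "-0.0431 -0.0181 -0.1608 0.125 0.879 0.091 1" --pt "-0.0431 -0.0181 -0.1608 0.125 0.879 0.091 1" --pt "-0.0431 -0.0181 -0.1608 0.125 0.879 0.091 1"

```text
clock: 3.25
tcp_pos: [442.4, -117.5, 191.6]
ee_rot: [0.144, 0.054, 0.988, -0.007]
wrist_force: [1.2, -0.4, -0.5]
finger_gap: 85.7
grip_force: 0.0
```

arm_command --pt "-0.0524 -0.0181 -0.1581 -0.304 0.812 0.213 1" --pt "-0.0524 -0.0181 -0.1581 -0.304 0.812 0.213 1" --pt "-0.0524 -0.0181 -0.1581 -0.304 0.812 0.213 1" --pt "-0.0524 -0.0181 -0.1581 -0.304 0.812 0.213 1" --pt "-0.0524 -0.0181 -0.1581 -0.304 0.812 0.213 1" --pt "-0.0524 -0.0181 -0.1581 -0.304 0.812 0.213 1"

```text
clock: 3.75
tcp_pos: [486.3, -40.7, 179.7]
ee_rot: [0.169, -0.202, 0.964, 0.036]
wrist_force: [0.4, -1.1, -0.0]
finger_gap: 85.3
grip_force: 0.0
```

```bash
python3 - <<'E'
from h import *
from scipy.spatial.transform import Rotation as R
s=readout.read_state(); print(s['tcp_pos'],s['q'])
cp=cams.camera_params("wrist"); im,d=cams.get_image("wrist"); cv2.imwrite("pics/w1.png",im)
Rw=cv2.Rodrigues(cp["rvec"])[0]; print("cam",(-Rw.T@cp["tvec"].ravel()),Rw[2])
r=cams.trace("wrist","tray"); print([(round(x["score"],2),x["location"],x["pixels"].sum()) for x in r])
m=r[0]["pixels"]; np.save("pics/mw.npy",m)
c,_=cv2.findContours(m.astype(np.uint8),0,cv2.CHAIN_APPROX_NONE); cv2.drawContours(im,c,-1,(255,0,0),1)
for p,col in ((np.load("pics/p_tray.npy"),(0,255,0)),):
    cc,ss=np.cos(p[2]),np.sin(p[2])
    for b in TRAY:
        w=b@np.array([[cc,ss,0],[-ss,cc,0],[0,0,1]])+[p[0],p[1],0]
        cv2.polylines(im,[cv2.convexHull(proj(w,cp).astype(np.float32)).astype(np.int32)],True,col,1)
cv2.imwrite("pics/w1o.png",im)
E
```

```text
[486.27347528 -40.70417033 179.72403386] [-0.40088593  0.025942   -0.49940876  0.80230906  0.25177594 -0.78272455]
cam [386.39042486 -85.29569278 271.77912216] [ 0.54460788  0.23861474 -0.80403063]
[(0.94, [276.4, 209.9], np.int64(9309)), (0.21, [297.7, 246.8], np.int64(464))]
```

View pics/w1o.png

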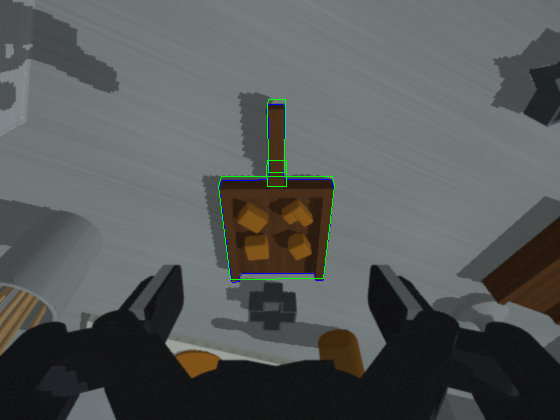

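The wrist picture shows the tray with its handle at (277,140) and the pan at (277,230). The projected fit lies within about 2 px, slightly long at the handle end. I refine it with this mask.

```bash
python3 - <<'E'
from h import *
from pl import *
cp=cams.camera_params("wrist"); m=np.load("pics/mw.npy"); p0=np.load("pics/p_tray.npy")
c,_=cv2.findContours(m.astype(np.uint8),0,cv2.CHAIN_APPROX_NONE); o=np.zeros(m.shape,np.uint8); cv2.drawContours(o,c,-1,1,-1)
p,f=fit(TRAY,o>0,cp,p0); print(p0,p,f); np.save("pics/p_tray.npy",p)
c_,s_=np.cos(p[2]),np.sin(p[2]); H=p[:2]-113*np.array([c_,s_]); print("handle",H)
d=np.array([c_,s_]); t=np.radians(20)
# approach along tool z from 60mm back
G=np.array([*H,31.]); zt=np.array([*(d*np.sin(t)),-np.cos(t)])
plan([[*(G-60*zt),p[2],t]],6,1,True); plan([[*G,p[2],t]],6,1)
E
```

```text
[5.89744355e+02 5.46654717e+00 4.16534330e-01] [5.92575378e+02 6.35959299e+00 4.18271436e-01] 0.0634145337196914
handle [489.31683526 -39.53891782]
[[-0.0001,0,-0.0004,0.479,-0.009,0.811,1]] x6
[[0,0,0,0,0,0.045,1],[0,0,0,0,0,0.156,1],[0,0,0,0,0,0.3,1],[0,0,0,0,0,0.445,1],[0,0,0,0,0,0.556,1],[0,0,0,0,0,0.6,1]]
```

arm_command --pt "0 0 0 0.479 -0.009 0.811 1" --pt "0 0 0 0.479 -0.009 0.811 1" --pt "0 0 0 0.479 -0.009 0.811 1" --pt "0 0 0 0.479 -0.009 0.811 1" --pt "0 0 0 0.479 -0.009 0.811 1" --pt "0 0 0 0.479 -0.009 0.811 1"

```text
clock: 4.35
tcp_pos: [471.7, -48.4, 88.8]
ee_rot: [0.171, -0.203, 0.963, 0.035]
wrist_force: [-0.1, -0.5, -0.5]
finger_gap: 85.3
grip_force: 0.0
```

arm_command --pt "0 0 0 0 0 0.045 1" --pt "0 0 0 0 0 0.156 1" --pt "0 0 0 0 0 0.3 1" --pt "0 0 0 0 0 0.445 1" --pt "0 0 0 0 0 0.556 1" --pt "0 0 0 0 0 0.6 1" --pt "0 0 0 0 0 0.6 1"

```text
clock: 4.93
tcp_pos: [489.7, -39.4, 30.9]
ee_rot: [0.17, -0.204, 0.963, 0.036]
wrist_force: [0.3, -0.6, -1.0]
finger_gap: 85.0
grip_force: 0.0
```

arm_command --pt "0 0 0 0 0 0 0.5" --pt "0 0 0 0 0 0 0.35" --pt "0 0 0 0 0 0 0.25" --pt "0 0 0 0 0 0 0.15" --pt "0 0 0 0 0 0 0.05" --pt "0 0 0 0 0 0 0" --pt "0 0 0 0 0 0 0" --pt "0 0 0 0 0 0 0" --pt "0 0 0 0 0 0 0" --grip_force 30

```text
clock: 5.68
tcp_pos: [489.4, -39.6, 31.2]
ee_rot: [0.17, -0.204, 0.963, 0.036]
wrist_force: [-2.6, -1.3, 5.2]
finger_gap: 12.7
grip_force: 34.7
```

```bash
python3 - <<'E'
from pl import *
t=np.radians(24); y=.4183
plan([[489.3,-39.5,110,y,t],[440,-70,128,-.2,t],[435,-90,128,-.85,t],[457,-104.5,125,-1.5,t]],12,0)
E
```

```text
[[0,-0.0004,0,-0.005,0,-0.014,0],[0,-0.0016,0,-0.02,0,-0.055,0],[0,-0.0034,0,-0.042,0,-0.116,0],[0,-0.0057,0,-0.07,0,-0.192,0],[0,-0.0083,0,-0.102,0,-0.279,0],[0,-0.0111,0,-0.135,0,-0.371,0],[0,-0.0138,0,-0.169,0,-0.463,0],[0,-0.0164,0,-0.2,0,-0.55,0],[0,-0.0187,0,-0.228,0,-0.626,0],[0,-0.0205,0,-0.25,0,-0.687,0],[0,-0.0217,0,-0.265,0,-0.727,0],[0,-0.0222,0,-0.27,0,-0.742,0]] 
[[0.0015,0,0.0035,0.009,-0.002,-0.008,0],[0.0059,0,0.0133,0.033,-0.006,-0.029,0],[0.0125,0,0.0281,0.07,-0.012,-0.062,0],[0.0207,0,0.0466,0.117,-0.02,-0.103,0],[0.0301,0,0.0676,0.17,-0.03,-0.15,0],[0.04,0,0.0899,0.226,-0.039,-0.199,0],[0.0499,0,0.1122,0.281,-0.049,-0.248,0],[0.0593,0,0.1332,0.334,-0.058,-0.295,0],[0.0675,0,0.1517,0.381,-0.066,-0.336,0],[0.0741,0,0.1665,0.418,-0.073,-0.369,0],[0.0784,0,0.1763,0.442,-0.077,-0.39,0],[0.08,0,0.1798,0.451,-0.079,-0.398,0]] 
[[0.0017,0,0.0037,0.001,-0.004,0,0],[0.0063,0,0.014,0.001,-0.015,0,0],[0.0132,0,0.0295,0.002,-0.032,-0.001,0],[0.0218,0,0.049,0.003,-0.053,-0.001,0],[0.0317,0,0.0711,0.004,-0.077,-0.002,0],[0.0421,0,0.0945,0.005,-0.103,-0.002,0],[0.0525,0,0.1179,0.006,-0.128,-0.003,0],[0.0624,0,0.14,0.007,-0.152,-0.003,0],[0.071,0,0.1595,0.008,-0.174,-0.003,0],[0.0779,0,0.175,0.008,-0.19,-0.004,0],[0.0825,0,0.1853,0.009,-0.202,-0.004,0],[0.0842,0,0.189,0.009,-0.206,-0.004,0]] 
[[0.0016,0,0.0037,-0.004,0.002,0.003,0],[0.0062,0,0.014,-0.016,0.005,0.01,0],[0.0131,0,0.0295,-0.034,0.011,0.02,0],[0.0218,0,0.049,-0.057,0.018,0.034,0],[0.0317,0,0.0711,-0.083,0.026,0.049,0],[0.0421,0,0.0945,-0.11,0.035,0.065,0],[0.0525,0,0.1179,-0.137,0.044,0.082,0],[0.0623,0,0.14,-0.163,0.052,0.097,0],[0.071,0,0.1595,-0.185,0.059,0.11,0],[0.0779,0,0.175,-0.204,0.065,0.121,0],[0.0825,0,0.1853,-0.216,0.068,0.128,0],[0.0842,0,0.189,-0.22,0.07,0.131,0]]
```

arm_command --pt "0 0 0 0 0 0 0" --pt "0 0 0 0 0 0 0" --pt "0 -0.002 0 -0.025 0 -0.07 0" --pt "0 -0.004 0 -0.05 0 -0.14 0" --pt "0 -0.007 0 -0.08 0 -0.22 0" --pt "0 -0.01 0 -0.12 0 -0.33 0" --pt "0 -0.0138 0 -0.169 0 -0.463 0" --pt "0 -0.0164 0 -0.2 0 -0.55 0" --pt "0 -0.0187 0 -0.228 0 -0.626 0" --pt "0 -0.0205 0 -0.25 0 -0.687 0" --pt "0 -0.0217 0 -0.265 0 -0.727 0" --pt "0 -0.0222 0 -0.27 0 -0.742 0" --grip_force 110

```text
clock: 6.68
tcp_pos: [489.4, -39.6, 110.6]
ee_rot: [0.204, -0.202, 0.957, 0.043]
wrist_force: [0.1, 0.2, -2.1]
finger_gap: 10.7
grip_force: 108.1
```

```bash
cat > look.py <<'E'
from h import *
import sys
im,d=cams.get_image("wrist"); cp=cams.camera_params("wrist"); 
s=readout.read_state(); print(s['clock'],s['tcp_pos'],s['q'].round(2),s['finger_gap'],s['wrist_force'])
cv2.imwrite(sys.argv[1],im)
E
python3 look.py pics/w2.png
```

```text
6.7333 [489.35374454 -39.60719835 110.4348199 ] [-0.43  0.08 -0.67  0.53  0.31 -0.8 ] 10.46349028196236 [ 0.08793549  0.34319197 -1.41323369]
```

View pics/w2.png

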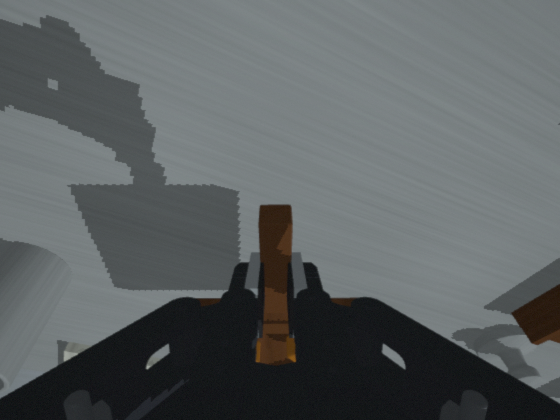

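The tray is lifted, with the handle at (275,270) held between the pads and its shadow free on the table. Now I carry it to the tub.

arm_command --pt "0.0015 0 0.0035 0.009 -0.002 -0.008 0" --pt "0.0059 0 0.0133 0.033 -0.006 -0.029 0" --pt "0.0125 0 0.0281 0.07 -0.012 -0.062 0" --pt "0.0207 0 0.0466 0.117 -0.02 -0.103 0" --pt "0.0301 0 0.0676 0.17 -0.03 -0.15 0" --pt "0.04 0 0.0899 0.226 -0.039 -0.199 0" --pt "0.0499 0 0.1122 0.281 -0.049 -0.248 0" --pt "0.0593 0 0.1332 0.334 -0.058 -0.295 0" --pt "0.0675 0 0.1517 0.381 -0.066 -0.336 0" --pt "0.0741 0 0.1665 0.418 -0.073 -0.369 0" --pt "0.0784 0 0.1763 0.442 -0.077 -0.39 0" --pt "0.08 0 0.1798 0.451 -0.079 -0.398 0"

```text
clock: 7.73
tcp_pos: [439.4, -69.7, 127.5]
ee_rot: [0.206, 0.099, 0.973, -0.021]
wrist_force: [-0.0, -0.6, -1.7]
finger_gap: 11.0
grip_force: 108.1
```

arm_command --pt "0.0017 0 0.0037 0.001 -0.004 0 0" --pt "0.0063 0 0.014 0.001 -0.015 0 0" --pt "0.0132 0 0.0295 0.002 -0.032 -0.001 0" --pt "0.0218 0 0.049 0.003 -0.053 -0.001 0" --pt "0.0317 0 0.0711 0.004 -0.077 -0.002 0" --pt "0.0421 0 0.0945 0.005 -0.103 -0.002 0" --pt "0.0525 0 0.1179 0.006 -0.128 -0.003 0" --pt "0.0624 0 0.14 0.007 -0.152 -0.003 0" --pt "0.071 0 0.1595 0.008 -0.174 -0.003 0" --pt "0.0779 0 0.175 0.008 -0.19 -0.004 0" --pt "0.0825 0 0.1853 0.009 -0.202 -0.004 0" --pt "0.0842 0 0.189 0.009 -0.206 -0.004 0"

```text
clock: 8.73
tcp_pos: [435.2, -89.8, 127.6]
ee_rot: [0.189, 0.404, 0.891, -0.086]
wrist_force: [-0.5, 0.7, -1.6]
finger_gap: 10.3
grip_force: 108.1
```

arm_command --pt "0.0016 0 0.0037 -0.004 0.002 0.003 0" --pt "0.0062 0 0.014 -0.016 0.005 0.01 0" --pt "0.0131 0 0.0295 -0.034 0.011 0.02 0" --pt "0.0218 0 0.049 -0.057 0.018 0.034 0" --pt "0.0317 0 0.0711 -0.083 0.026 0.049 0" --pt "0.0421 0 0.0945 -0.11 0.035 0.065 0" --pt "0.0525 0 0.1179 -0.137 0.044 0.082 0" --pt "0.0623 0 0.14 -0.163 0.052 0.097 0" --pt "0.071 0 0.1595 -0.185 0.059 0.11 0" --pt "0.0779 0 0.175 -0.204 0.065 0.121 0" --pt "0.0825 0 0.1853 -0.216 0.068 0.128 0" --pt "0.0842 0 0.189 -0.22 0.07 0.131 0"

```text
clock: 9.73
tcp_pos: [457.6, -104.5, 124.6]
ee_rot: [0.152, 0.668, 0.715, -0.142]
wrist_force: [0.5, 0.3, -2.8]
finger_gap: 10.7
grip_force: 108.1
```

```bash
python3 - <<'E'
from h import *
s=readout.read_state(); print(s['clock'],s['tcp_pos'],s['q'].round(2),s['finger_gap'])
a,_=cams.get_image("top"); b,_=cams.get_image("scene")
A=cv2.resize(a[90:300,240:440],(400,420),interpolation=cv2.INTER_CUBIC); B=cv2.resize(b[130:340,120:320],(400,420),interpolation=cv2.INTER_CUBIC)
cv2.imwrite("pics/t3.png",np.hstack([A,B]))
E
```

```text
9.7333 [ 457.62642589 -104.5455126   124.61390691] [-0.17  0.17 -0.5   0.79 -0.41  1.31] 10.745129236576606
```

View pics/t3.png

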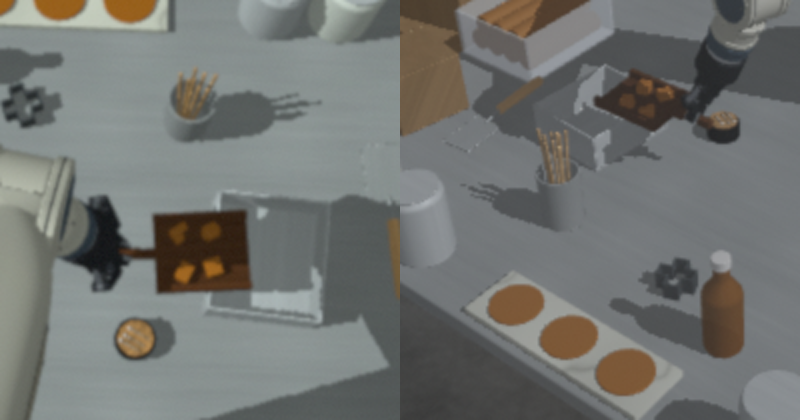

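The tray is level with all four sweets on it, and its lip (248,250 in the left half) is well inside the tub's near wall. Now I tip it in stages about the lip.

```bash
python3 - <<'E'
from pl import *
d=np.array([np.cos(-1.5),np.sin(-1.5),0]);u=np.array([0,0,1.]); lip=np.array([469.4,-282,82.])
def wp(f,lip=lip):
    f=np.radians(f); p=lip+d*(-178*np.cos(f)+31*np.sin(f))+u*(178*np.sin(f)+31*np.cos(f)); return [*p,-1.5,np.radians(20)-f]
plan([wp(10)],6,0); plan([wp(22),wp(34),wp(44)],9,0,ramp=False)
E
```

```text
[[0,0.0058,0,-0.011,0,-0.01,0],[0,0.0202,0,-0.038,-0.001,-0.035,0],[0,0.0389,0,-0.074,-0.001,-0.068,0],[0,0.0577,0,-0.11,-0.002,-0.101,0],[0,0.0721,0,-0.137,-0.002,-0.126,0],[0,0.0778,0,-0.148,-0.002,-0.136,0]] 
[[0,0.0074,0,-0.025,0,-0.034,0],[0,0.0148,0,-0.049,0,-0.068,0],[0,0.0222,0,-0.074,0,-0.102,0],[0,0.0297,0,-0.099,0,-0.136,0],[0,0.0371,0,-0.123,0,-0.17,0],[0,0.0445,0,-0.148,0,-0.204,0],[0,0.0519,0,-0.172,0,-0.238,0],[0,0.0593,0,-0.197,0,-0.272,0],[0,0.0667,0,-0.222,0,-0.306,0]] 
[[0,0.0074,0,-0.024,0,-0.034,0],[0,0.0148,0,-0.049,0,-0.068,0],[0,0.0222,0,-0.073,0,-0.102,0],[0,0.0296,0,-0.098,0,-0.136,0],[0,0.037,0,-0.123,0,-0.17,0],[0,0.0444,0,-0.147,0,-0.204,0],[0,0.0518,0,-0.172,0,-0.238,0],[0,0.0592,0,-0.196,0,-0.272,0],[0,0.0667,0,-0.221,0,-0.306,0]] 
[[0,0.0061,0,-0.02,0,-0.029,0],[0,0.0123,0,-0.04,0,-0.057,0],[0,0.0185,0,-0.06,0,-0.086,0],[0,0.0246,0,-0.08,0,-0.115,0],[0,0.0308,0,-0.1,0,-0.144,0],[0,0.037,0,-0.12,0,-0.172,0],[0,0.0432,0,-0.14,0,-0.201,0],[0,0.0493,0,-0.16,0,-0.23,0],[0,0.0555,0,-0.18,0,-0.258,0]]
```

arm_command --pt "0 0.0058 0 -0.011 0 -0.01 0" --pt "0 0.0202 0 -0.038 -0.001 -0.035 0" --pt "0 0.0389 0 -0.074 -0.001 -0.068 0" --pt "0 0.0577 0 -0.11 -0.002 -0.101 0" --pt "0 0.0721 0 -0.137 -0.002 -0.126 0" --pt "0 0.0778 0 -0.148 -0.002 -0.136 0"

```text
clock: 10.33
tcp_pos: [457.6, -113.3, 144.5]
ee_rot: [0.064, 0.68, 0.728, -0.058]
wrist_force: [0.4, -1.2, -1.8]
finger_gap: 10.7
grip_force: 108.1
```

arm_command --pt "0 0.0074 0 -0.025 0 -0.034 0" --pt "0 0.0148 0 -0.049 0 -0.068 0" --pt "0 0.0222 0 -0.074 0 -0.102 0" --pt "0 0.0297 0 -0.099 0 -0.136 0" --pt "0 0.0371 0 -0.123 0 -0.17 0" --pt "0 0.0445 0 -0.148 0 -0.204 0" --pt "0 0.0519 0 -0.172 0 -0.238 0" --pt "0 0.0593 0 -0.197 0 -0.272 0" --pt "0 0.0667 0 -0.222 0 -0.306 0"

```text
clock: 11.08
tcp_pos: [458.5, -129.2, 177.8]
ee_rot: [-0.014, 0.682, 0.731, 0.013]
wrist_force: [0.3, 0.3, -2.9]
finger_gap: 10.5
grip_force: 108.1
```

arm_command --pt "0 0.0074 0 -0.024 0 -0.034 0" --pt "0 0.0148 0 -0.049 0 -0.068 0" --pt "0 0.0222 0 -0.073 0 -0.102 0" --pt "0 0.0296 0 -0.098 0 -0.136 0" --pt "0 0.037 0 -0.123 0 -0.17 0" --pt "0 0.0444 0 -0.147 0 -0.204 0" --pt "0 0.0518 0 -0.172 0 -0.238 0" --pt "0 0.0592 0 -0.196 0 -0.272 0" --pt "0 0.0667 0 -0.221 0 -0.306 0"

```text
clock: 11.83
tcp_pos: [460.1, -152.4, 207.6]
ee_rot: [-0.09, 0.677, 0.726, 0.084]
wrist_force: [1.3, 0.2, -1.4]
finger_gap: 10.9
grip_force: 108.2
```

arm_command --pt "0 0.0061 0 -0.02 0 -0.029 0" --pt "0 0.0123 0 -0.04 0 -0.057 0" --pt "0 0.0185 0 -0.06 0 -0.086 0" --pt "0 0.0246 0 -0.08 0 -0.115 0" --pt "0 0.0308 0 -0.1 0 -0.144 0" --pt "0 0.037 0 -0.12 0 -0.172 0" --pt "0 0.0432 0 -0.14 0 -0.201 0" --pt "0 0.0493 0 -0.16 0 -0.23 0" --pt "0 0.0555 0 -0.18 0 -0.258 0" --pt "0 0.0555 0 -0.18 0 -0.258 0" --pt "0 0.0555 0 -0.18 0 -0.258 0"

```text
clock: 12.75
tcp_pos: [461.8, -176.2, 227.7]
ee_rot: [-0.152, 0.667, 0.715, 0.142]
wrist_force: [-0.1, -0.0, -1.5]
finger_gap: 10.8
grip_force: 108.2
```

```bash
python3 - <<'E'
from h import *
s=readout.read_state(); print(s['clock'],s['tcp_pos'],s['q'].round(2),s['finger_gap'])
a,_=cams.get_image("top"); b,_=cams.get_image("scene")
A=cv2.resize(a[90:300,240:440],(400,420),interpolation=cv2.INTER_CUBIC); B=cv2.resize(b[130:235,160:260],(400,420),interpolation=cv2.INTER_CUBIC)
cv2.imwrite("pics/t4.png",np.hstack([A,B]))
E
```

```text
12.75 [ 461.7910881  -176.16075403  227.68056486] [-0.7   0.33 -0.01  1.54  0.3   0.75] 10.807542558049157
```

View pics/t4.png

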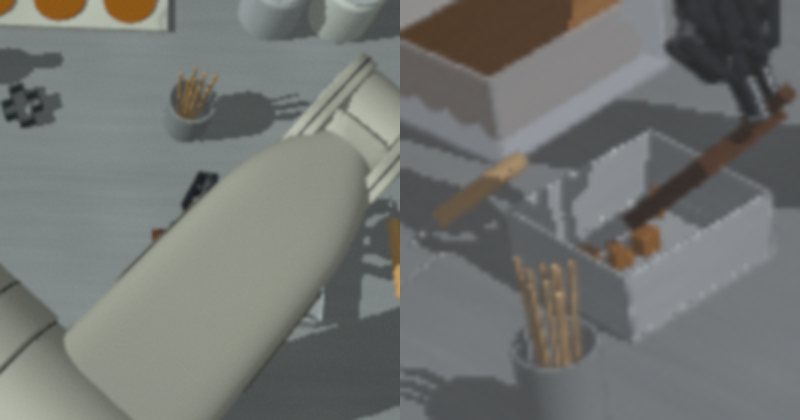

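The right half (scene crop) shows three sweets in the tub, at (590,250), (620,255) and (648,240). A fourth at (655,195) may still be near the lip, so I tip further.

```bash
python3 - <<'E'
from pl import *
d=np.array([np.cos(-1.5),np.sin(-1.5),0]);u=np.array([0,0,1.]); lip=np.array([469.4,-282,82.])
def wp(f,lip=lip):
    f=np.radians(f); p=lip+d*(-178*np.cos(f)+31*np.sin(f))+u*(178*np.sin(f)+31*np.cos(f)); return [*p,-1.5,np.radians(20)-f]
plan([wp(56)],6,0)
E
```

```text
[[0,0.0049,0,-0.016,0,-0.023,0],[0,0.0173,0,-0.057,0,-0.08,0],[0,0.0333,0,-0.111,0,-0.153,0],[0,0.0494,0,-0.164,0,-0.227,0],[0,0.0617,0,-0.205,0,-0.284,0],[0,0.0667,0,-0.221,0,-0.306,0]]
```

arm_command --pt "0 0.0049 0 -0.016 0 -0.023 0" --pt "0 0.0173 0 -0.057 0 -0.08 0" --pt "0 0.0333 0 -0.111 0 -0.153 0" --pt "0 0.0494 0 -0.164 0 -0.227 0" --pt "0 0.0617 0 -0.205 0 -0.284 0" --pt "0 0.0667 0 -0.221 0 -0.306 0" --pt "0 0.0667 0 -0.221 0 -0.306 0" --pt "0 0.0667 0 -0.221 0 -0.306 0"

```text
clock: 13.52
tcp_pos: [464.0, -208.3, 246.6]
ee_rot: [-0.226, 0.649, 0.695, 0.211]
wrist_force: [-0.5, 0.7, -1.6]
finger_gap: 10.4
grip_force: 108.2
```

```bash
python3 - <<'E'
from h import *
s=readout.read_state(); print(s['clock'],s['tcp_pos'],s['q'].round(2),s['finger_gap'])
b,_=cams.get_image("scene"); a,_=cams.get_image("wrist")
A=cv2.resize(a,(400,300),interpolation=cv2.INTER_AREA); B=cv2.resize(b[160:220,180:260],(400,300),interpolation=cv2.INTER_CUBIC)
cv2.imwrite("pics/t5.png",np.hstack([A,B]))
for n in("sweet0",):
  for c in("scene","wrist"): print(c,[(round(r["score"],2),r["location"],r["pixels"].sum()) for r in cams.trace(c,n)])
E
```

```text
13.5167 [ 464.026291   -208.33140789  246.57103484] [-0.8   0.46  0.15  1.77  0.39  0.6 ] 10.389202276390115
scene [(0.74, [232.5, 167.5], np.int64(438)), (0.58, [222.3, 190.3], np.int64(66)), (0.53, [212.9, 189.0], np.int64(31)), (0.26, [216.3, 185.2], np.int64(1831))]
wrist []
```

View pics/t5.png

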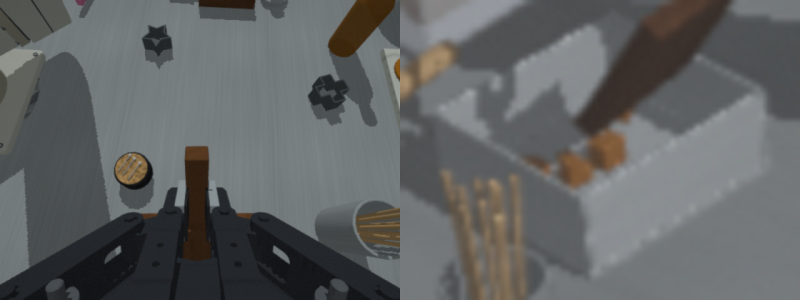

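Three sweets are on the tub floor, at (540,165), (573,165) and (607,148), and a fourth sits behind the tray lip at (622,115). I retreat, level the tray and check from clear.

```bash
python3 - <<'E'
from pl import *
W1=np.array([461,-170,260,-1.5,-.35]); W2=np.array([450,-95,235,-1.3,.349]); V=np.array([470,336,230,-.03,.349])
plan([W1],6,0,True);plan([W2],7,0,True)
plan([W2+(V-W2)*k/5 for k in range(1,6)],5,0,True)
E
```

```text
[[0,-0.0886,0,0.388,-0.005,0.12,0]] x6
[[0,-0.2218,-0.065,0.624,-0.056,0.494,0]] x7
[[-0.0276,0,-0.076,0.774,0.269,-0.271,0]] x5
[[-0.0277,0,-0.0759,0.686,0.466,-0.239,0]] x5
[[-0.0277,0,-0.076,0.553,0.634,-0.191,0]] x5
[[-0.0276,0,-0.076,0.386,0.761,-0.13,0]] x5
[[-0.0277,0,-0.0759,0.194,0.839,-0.06,0]] x5
```

arm_command --pt "0 -0.0886 0 0.388 -0.005 0.12 0" --pt "0 -0.0886 0 0.388 -0.005 0.12 0" --pt "0 -0.0886 0 0.388 -0.005 0.12 0" --pt "0 -0.0886 0 0.388 -0.005 0.12 0" --pt "0 -0.0886 0 0.388 -0.005 0.12 0" --pt "0 -0.0886 0 0.388 -0.005 0.12 0"

```text
clock: 14.22
tcp_pos: [460.6, -170.2, 259.9]
ee_rot: [-0.128, 0.672, 0.72, 0.119]
wrist_force: [-0.7, -0.7, -2.3]
finger_gap: 10.3
grip_force: 108.2
```

arm_command --pt "0 -0.2218 -0.065 0.624 -0.056 0.494 0" --pt "0 -0.2218 -0.065 0.624 -0.056 0.494 0" --pt "0 -0.2218 -0.065 0.624 -0.056 0.494 0" --pt "0 -0.2218 -0.065 0.624 -0.056 0.494 0" --pt "0 -0.2218 -0.065 0.624 -0.056 0.494 0" --pt "0 -0.2218 -0.065 0.624 -0.056 0.494 0" --pt "0 -0.2218 -0.065 0.624 -0.056 0.494 0" --pt "0 -0.2218 -0.065 0.624 -0.056 0.494 0"

```text
clock: 14.88
tcp_pos: [449.6, -94.3, 234.1]
ee_rot: [0.136, 0.596, 0.784, -0.105]
wrist_force: [0.4, -0.6, -0.6]
finger_gap: 10.3
grip_force: 108.2
```

```bash
python3 - <<'E'
from h import *
s=readout.read_state(); print(s['clock'],s['tcp_pos'],s['ee_rot'],s['q'].round(2),s['finger_gap'])
from pl import *
print(rot(-1.3,.349).as_quat())
a,_=cams.get_image("top"); b,_=cams.get_image("scene")
A=cv2.resize(a[90:300,240:440],(400,420),interpolation=cv2.INTER_CUBIC); B=cv2.resize(b[130:235,160:260],(400,420),interpolation=cv2.INTER_CUBIC)
cv2.imwrite("pics/t6.png",np.hstack([A,B]))
print([(round(r["score"],2),r["location"],r["pixels"].sum()) for r in cams.trace("scene","sweet0")])
print([(round(r["score"],2),r["location"],r["pixels"].sum()) for r in cams.trace("top","sweet0")])
E
```

```text
14.8833 [449.60605427 -94.3213914  234.13956929] [ 0.13613929  0.59611319  0.78432907 -0.10460912] [-0.21  0.03 -0.34  1.03 -0.31  1.07] 10.27582087880452
[ 0.59599572  0.78399405 -0.10506989  0.13821269]
[(0.61, [221.7, 189.0], np.int64(29))]
[(0.64, [373.2, 225.0], np.int64(60)), (0.49, [378.7, 212.0], np.int64(52)), (0.42, [381.4, 203.8], np.int64(63))]
```

View pics/t6.png

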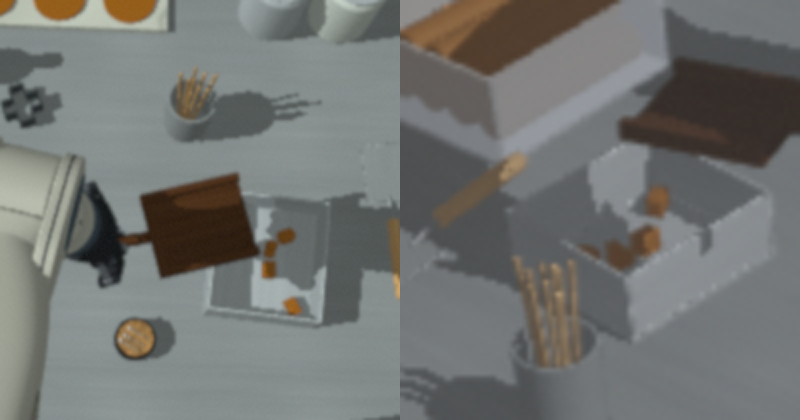

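The tray is empty and all four sweets lie in the tub, at left-half pixels (286,237), (270,250), (268,269) and (292,306). On to the pile.

arm_command --pt "-0.0276 0 -0.076 0.774 0.269 -0.271 0" --pt "-0.0276 0 -0.076 0.774 0.269 -0.271 0" --pt "-0.0276 0 -0.076 0.774 0.269 -0.271 0" --pt "-0.0276 0 -0.076 0.774 0.269 -0.271 0" --pt "-0.0276 0 -0.076 0.774 0.269 -0.271 0"

```text
clock: 15.5
tcp_pos: [454.4, -9.4, 234.0]
ee_rot: [0.15, 0.493, 0.853, -0.087]
wrist_force: [-0.9, -0.5, -1.5]
finger_gap: 10.7
grip_force: 108.3
```

arm_command --pt "-0.0277 0 -0.0759 0.686 0.466 -0.239 0" --pt "-0.0277 0 -0.0759 0.686 0.466 -0.239 0" --pt "-0.0277 0 -0.0759 0.686 0.466 -0.239 0" --pt "-0.0277 0 -0.0759 0.686 0.466 -0.239 0" --pt "-0.0277 0 -0.0759 0.686 0.466 -0.239 0"

```text
clock: 15.92
tcp_pos: [458.5, 76.3, 232.9]
ee_rot: [0.16, 0.382, 0.908, -0.067]
wrist_force: [-0.2, 0.3, -1.1]
finger_gap: 10.7
grip_force: 108.4
```

arm_command --pt "-0.0277 0 -0.076 0.553 0.634 -0.191 0" --pt "-0.0277 0 -0.076 0.553 0.634 -0.191 0" --pt "-0.0277 0 -0.076 0.553 0.634 -0.191 0" --pt "-0.0277 0 -0.076 0.553 0.634 -0.191 0" --pt "-0.0277 0 -0.076 0.553 0.634 -0.191 0"

```text
clock: 16.33
tcp_pos: [462.6, 162.2, 231.8]
ee_rot: [0.167, 0.264, 0.949, -0.047]
wrist_force: [-0.3, -0.3, -2.5]
finger_gap: 10.7
grip_force: 108.5
```

arm_command --pt "-0.0276 0 -0.076 0.386 0.761 -0.13 0" --pt "-0.0276 0 -0.076 0.386 0.761 -0.13 0" --pt "-0.0276 0 -0.076 0.386 0.761 -0.13 0" --pt "-0.0276 0 -0.076 0.386 0.761 -0.13 0" --pt "-0.0276 0 -0.076 0.386 0.761 -0.13 0"

```text
clock: 16.75
tcp_pos: [466.7, 248.2, 230.8]
ee_rot: [0.172, 0.142, 0.975, -0.025]
wrist_force: [-0.0, -0.2, -1.5]
finger_gap: 10.5
grip_force: 108.7
```

arm_command --pt "-0.0277 0 -0.0759 0.194 0.839 -0.06 0" --pt "-0.0277 0 -0.0759 0.194 0.839 -0.06 0" --pt "-0.0277 0 -0.0759 0.194 0.839 -0.06 0" --pt "-0.0277 0 -0.0759 0.194 0.839 -0.06 0" --pt "-0.0277 0 -0.0759 0.194 0.839 -0.06 0" --pt "-0.0277 0 -0.0759 0.194 0.839 -0.06 0"

```text
clock: 17.25
tcp_pos: [470.7, 334.3, 230.0]
ee_rot: [0.173, 0.017, 0.985, -0.003]
wrist_force: [-0.4, 0.3, -1.1]
finger_gap: 10.7
grip_force: 108.8
```

```bash
python3 - <<'E'
from h import *
s=readout.read_state(); print(s['clock'],s['tcp_pos'],s['ee_rot'],s['q'].round(2),s['finger_gap'])
from pl import *
print(rot(-.03,.349).as_quat())
cp=cams.camera_params("wrist"); im,d=cams.get_image("wrist"); cv2.imwrite("pics/w7.png",im); np.save("pics/w7d.npy",d); json.dump({k:np.asarray(v).tolist() for k,v in cp.items()},open("pics/cp7.json","w"))
for n in ("pile_top","tray"):
  for i,r in enumerate(cams.trace("wrist",n)):
    m=r["pixels"]; ys,xs=np.nonzero(m); print(n,i,round(r["score"],2),r["location"],m.sum(),xs.min(),xs.max(),ys.min(),ys.max()); np.save(f"pics/m7_{n}{i}.npy",m)
E
```

```text
17.25 [470.72232957 334.27457027 229.99941712] [ 0.17346688  0.01706944  0.98468654 -0.00320712] [ 0.56  0.15 -0.23  0.9  -0.19  0.57] 10.66621733788924
[ 0.01477165  0.98470268 -0.00260414  0.17359622]
pile_top 0 0.66 [277.1, 129.9] 15306 214 339 0 206
tray 0 0.8 [275.2, 283.8] 4919 199 351 203 364
```

```bash
python3 - <<'E'
from h import *
import json
cp={k:np.array(v) for k,v in json.load(open("pics/cp7.json")).items()}
m=np.load("pics/m7_pile_top0.npy"); im=cv2.imread("pics/w7.png"); d=np.load("pics/w7d.npy")
PILE=TRAY+[b+[0,0,18] for b in TRAY]
W=np.ones(m.shape); W[195:]=0
res={}
for nm,parts,z in(("both",PILE,0),("top",TRAY,18)):
  f=lambda p:(W*np.abs(sil(parts,p,cp,z)-m)).sum()/m.sum()
  best=min((minimize(f,q,method="Nelder-Mead",options=dict(initial_simplex=[q,q+[12,0,0],q+[0,12,0],q+[0,0,.1]],xatol=.05,fatol=1e-5)) for q in (np.array([498+a,336+b,-.03]) for a in(-5,5) for b in(-5,5))),key=lambda r:r.fun)
  print(nm,best.x.round(3),best.fun); res[nm]=best.x
m3=cv2.resize(im,(784,588),interpolation=cv2.INTER_CUBIC)
c,_=cv2.findContours(m.astype(np.uint8),0,cv2.CHAIN_APPROX_NONE); cv2.drawContours(m3,[(x*1.4).astype(np.int32) for x in c],-1,(255,0,0),1)
p=res["both"]; cc,ss=np.cos(p[2]),np.sin(p[2])
for b in PILE:
    w=b@np.array([[cc,ss,0],[-ss,cc,0],[0,0,1]])+[p[0],p[1],0]
    cv2.polylines(m3,[((cv2.convexHull(proj(w,cp).astype(np.float32))+.5)*1.4).astype(np.int32)],True,(0,255,0),1)
cv2.imwrite("pics/w7o.png",m3)
# rim points by depth: height 30..42
v,u=np.mgrid[0:420,0:560]; R=cv2.Rodrigues(cp["rvec"])[0]; K=cp["camera_matrix"]
X=np.stack([(u-K[0,2])/K[0,0]*d,(v-K[1,2])/K[1,1]*d,d],-1).reshape(-1,3); Xw=((X-cp["tvec"].ravel())@R).reshape(420,560,3)
sel=(Xw[...,2]>28)&(Xw[...,2]<46)&(d>0)&(v<260); q=Xw[sel]; print(len(q)); 
rim=q[(abs(q[:,0]-498)<100)&(abs(q[:,1]-336)<80)]; print(np.percentile(rim,[1,50,99],axis=0))
for a,b in((440,455),(470,485),(500,515),(530,545)):
    k=rim[(rim[:,0]>a)&(rim[:,0]<b)]; 
    if len(k): print(a,np.percentile(k[:,1],[1,99]),np.median(k[:,2]))
E
```

```text
both [ 5.04178e+02  3.34833e+02 -1.40000e-02] 0.021097455054150234
top [ 4.99856e+02  3.34980e+02 -1.30000e-02] 0.02020122827649288
8542
[[399.97987458 280.37690513  28.92259256]
 [444.74830853 336.18996566  36.49786793]
 [561.09338302 389.79938197  43.45680318]]
440 [281.2564234  390.16801555] 36.50866665768244
470 [280.52506694 389.98503305] 36.52490011515053
500 [280.02601453 389.56429465] 36.49578848977082
530 [279.68716499 389.1044525 ] 36.59973285531391
```

View pics/w7o.png

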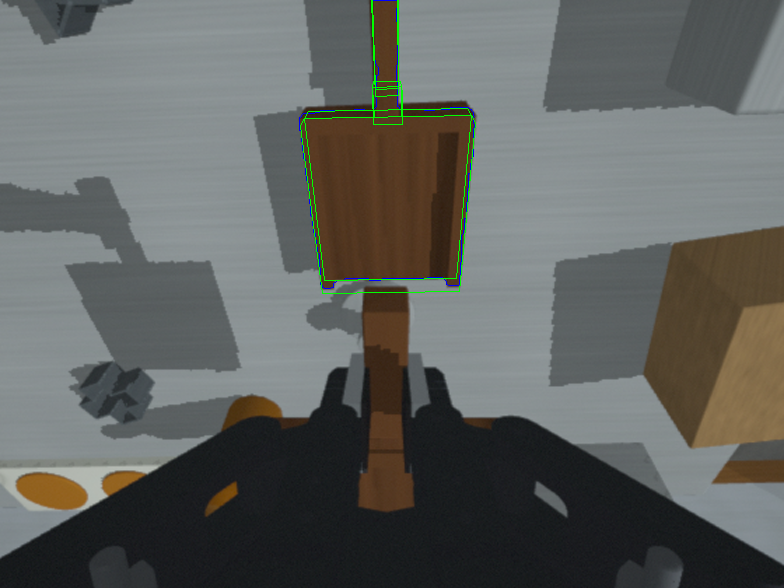

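The picture shows the pile pan around (387,195) with its handle at (386,50), and the held handle's end at (385,290). The side edges fit, but the fore-aft fit is off, so I take the pile and the held handle from the clean depth instead.

```bash
python3 - <<'E'
from h import *
import json
cp={k:np.array(v) for k,v in json.load(open("pics/cp7.json")).items()}; d=np.load("pics/w7d.npy")
v,u=np.mgrid[0:420,0:560]; R=cv2.Rodrigues(cp["rvec"])[0]; K=cp["camera_matrix"]
X=np.stack([(u-K[0,2])/K[0,0]*d,(v-K[1,2])/K[1,1]*d,d],-1).reshape(-1,3); Xw=((X-cp["tvec"].ravel())@R)
Xw=Xw[d.ravel()>0]; a=-.0145; c,s=np.cos(a),np.sin(a)
rim=Xw[(abs(Xw[:,2]-36.5)<1.5)&(abs(Xw[:,0]-498)<110)&(abs(Xw[:,1]-336)<70)]
L=(rim-[500,335,0])@np.array([[c,-s,0],[s,c,0],[0,0,1]])
for k,sel in (("left",L[:,1]>46),("right",L[:,1]<-46)): print(k,np.percentile(L[sel],[.5,99.5],axis=0).round(1))
b=L[(L[:,0]<-40)&(abs(L[:,1])<45)&(abs(L[:,1])>15)]; print("back wall x",np.percentile(b[:,0],[.5,99.5]))
h=Xw[(abs(Xw[:,2]-42)<3)&(Xw[:,0]<425)&(abs(Xw[:,1]-336)<20)]; print("pile handle",h[:,0].min(),h[:,0].max(),np.percentile(h[:,1],[1,99]),np.median(h[:,2]))
floor=Xw[(abs(Xw[:,2]-24)<2)&(abs(Xw[:,0]-500)<60)&(abs(Xw[:,1]-336)<40)]; print("floor",len(floor),np.median(floor[:,2]))
t=Xw[(Xw[:,2]>195)&(Xw[:,2]<235)&(abs(Xw[:,1]-335)<9)&(Xw[:,0]<540)&(Xw[:,0]>420)]
print("held",len(t),np.percentile(t,[1,10,50,90,99],axis=0).round(1))
for x in range(436,520,8):
    k=t[(t[:,0]>=x)&(t[:,0]<x+8)]
    if len(k)>20: print(x,len(k),np.percentile(k[:,1],[2,98]).round(1),np.percentile(k[:,2],[5,50,95]).round(1))
E
```

```text
left [[-65.3  46.   35.1]
 [ 63.4  55.   37.9]]
right [[-65.1 -55.2  35.3]
 [ 64.  -46.1  37.9]]
back wall x [-65.65622005 -48.80951151]
pile handle 374.2270909017009 416.68040585889565 [329.62569679 343.29174706] 42.503638053172864
floor 7750 24.61774666703737
held 3956 [[440.  326.4 210.8]
 [440.8 328.7 214.9]
 [461.2 334.2 222.7]
 [514.6 340.1 223.8]
 [526.8 343.3 233.8]]
436 844 [328.3 341.6] [210.9 219.1 223.5]
444 473 [328.  341.3] [222.2 223.  223.7]
452 526 [326.7 342.8] [222.3 223.1 233.9]
460 606 [326.2 343.7] [217.5 223.1 231.2]
468 293 [328.6 339.3] [222.2 222.9 225.1]
476 278 [328.4 339. ] [222.2 223.  230. ]
484 224 [328.2 338.6] [222.1 222.7 223.5]
492 216 [327.4 338.8] [222.1 222.7 223.3]
508 127 [326.2 339. ] [214.  214.6 215.3]
516 263 [326.3 338.9] [214.3 216.1 217. ]
```

```bash
python3 - <<'E'
from pl import *
plan([[386.9,336.5,140,-.0145,.349]],6,0,True); plan([[386.9,336.5,80,-.0145,.349]],8,0)
E
```

```text
Traceback (most recent call last):
  File "pl.py", line 18, in plan
    assert np.abs(rows).max()<=1.0001,rows[-1]
           ^^^^^^^^^^^^^^^^^^^^^^^^^^
AssertionError: [-0.0017, 0.0, -0.0047, 1.089, -0.02, 0.561, 0]
```

```bash
python3 - <<'E'
from pl import *
plan([[386.9,336.5,165,-.0145,.349]],8,0,True); plan([[386.9,336.5,80,-.0145,.349]],9,0)
E
```

```text
Traceback (most recent call last):
  File "pl.py", line 18, in plan
    assert np.abs(rows).max()<=1.0001,rows[-1]
           ^^^^^^^^^^^^^^^^^^^^^^^^^^
AssertionError: [-0.0017, 0.0, -0.0047, 1.003, -0.02, 0.326, 0]
```

```bash
python3 - <<'E'
from pl import *
plan([[386.9,336.5,170,-.0145,.349]],8,0,True); plan([[386.9,336.5,80,-.0145,.349]],9,0)
E
```

```text
[[-0.0017,0,-0.0047,0.986,-0.02,0.279,0]] x8
[[0,0,0,0.011,0,0.029,0],[0,0,0,0.039,0,0.107,0],[0,0,0,0.08,0,0.22,0],[0,0,0,0.129,0,0.353,0],[0,0,0,0.18,0,0.493,0],[0,0,0,0.228,0,0.627,0],[0,0,0,0.269,0,0.739,0],[0,0,0,0.298,0,0.817,0],[0,0,0,0.308,0,0.846,0]]
```

arm_command --pt "-0.0017 0 -0.0047 0.986 -0.02 0.279 0" --pt "-0.0017 0 -0.0047 0.986 -0.02 0.279 0" --pt "-0.0017 0 -0.0047 0.986 -0.02 0.279 0" --pt "-0.0017 0 -0.0047 0.986 -0.02 0.279 0" --pt "-0.0017 0 -0.0047 0.986 -0.02 0.279 0" --pt "-0.0017 0 -0.0047 0.986 -0.02 0.279 0"

```text
clock: 17.9
tcp_pos: [388.5, 336.9, 171.2]
ee_rot: [0.174, 0.008, 0.985, -0.001]
wrist_force: [1.5, -0.1, -0.7]
finger_gap: 10.5
grip_force: 108.8
```

arm_command --pt "0 0 0 0.011 0 0.029 0" --pt "0 0 0 0.039 0 0.107 0" --pt "0 0 0 0.08 0 0.22 0" --pt "0 0 0 0.129 0 0.353 0" --pt "0 0 0 0.18 0 0.493 0" --pt "0 0 0 0.228 0 0.627 0" --pt "0 0 0 0.269 0 0.739 0" --pt "0 0 0 0.298 0 0.817 0" --pt "0 0 0 0.308 0 0.846 0" --pt "0 0 0 0.308 0 0.846 0" --pt "0 0 0 0.308 0 0.846 0"

```text
clock: 18.82
tcp_pos: [387.8, 336.8, 80.3]
ee_rot: [0.174, 0.008, 0.985, -0.001]
wrist_force: [0.2, 1.4, -1.9]
finger_gap: 10.5
grip_force: 108.8
```

```bash
cat > chk.py <<'E'
from h import *
# held-tray and pile from wrist depth
s=readout.read_state(); print(s['clock'],s['tcp_pos'].round(2),s['ee_rot'].round(4),"yaw",-2*np.arctan2(s['ee_rot'][1],s['ee_rot'][2]),s['wrist_force'].round(1))
cp=cams.camera_params("top"); im,d=cams.get_image("top")
v,u=np.mgrid[0:420,0:560]; R=cv2.Rodrigues(cp["rvec"])[0]; K=cp["camera_matrix"]
X=np.stack([(u-K[0,2])/K[0,0]*d,(v-K[1,2])/K[1,1]*d,d],-1).reshape(-1,3); P=((X-cp["tvec"].ravel())@R)
P=P[(d.ravel()>0)&(abs(P[:,0]-500)<90)&(abs(P[:,1]-335)<80)]
print(np.histogram(P[:,2],bins=np.arange(-3,90,3)))
for lo,hi in ((28,44),(46,70)):
    q=P[(P[:,2]>lo)&(P[:,2]<hi)&(P[:,0]>440)]
    if len(q)>20:
        print(lo,len(q),cv2.minAreaRect(q[:,:2].astype(np.float32)),np.median(q[:,2]))
E
python3 chk.py
```

```text
18.8167 [387.82 336.78  80.34] [ 0.1738  0.0079  0.9847 -0.0012] yaw -0.015986161835087387 [ 0.2  1.4 -1.9]
(array([286, 329, 161,  48,  39,  40,  41,  25,  12,  11,  24,  38,  43,
        33,   9,   5,  24, 186, 445, 422, 195,  99, 194, 169,  56,   7,
         4,   0,   0,   0]), array([-3,  0,  3,  6,  9, 12, 15, 18, 21, 24, 27, 30, 33, 36, 39, 42, 45,
       48, 51, 54, 57, 60, 63, 66, 69, 72, 75, 78, 81, 84, 87]))
28 70 ((500.3880615234375, 280.40380859375), (4.853308200836182, 119.96210479736328), 89.58887481689453) 34.48376891551662
46 1609 ((502.42919921875, 334.51531982421875), (113.32765197753906, 125.3539047241211), 89.51470947265625) 54.98351385897289
```

arm_command --pt "0 0 0 0.01 -0.001 0.02 0" --pt "0 0 0 0.02 -0.002 0.045 0" --pt "0 0 0 0.032 -0.003 0.07 0" --pt "0 0 0 0.042 -0.003 0.092 0" --pt "0 0 0 0.048 -0.003 0.106 0" --pt "0 0 0 0.051 -0.003 0.114 0" --pt "0 0 0 0.051 -0.003 0.114 0"

```text
clock: 19.45
tcp_pos: [386.7, 336.5, 67.8]
ee_rot: [0.174, 0.008, 0.985, -0.001]
wrist_force: [-0.4, 0.5, -0.5]
finger_gap: 10.5
grip_force: 108.9
```

arm_command --pt "0 0 0 0.002 0 0.005 0" --pt "0 0 0 0.004 0 0.01 0" --pt "0 0 0 0.004 0 0.01 0"

```text
clock: 19.7
tcp_pos: [387.1, 336.7, 67.4]
ee_rot: [0.175, 0.008, 0.985, -0.001]
wrist_force: [-2.1, -0.6, 7.6]
finger_gap: 10.4
grip_force: 110.0
```

Contact felt at about 9 N. I release gently and back off along the tool axis.

arm_command --pt "0 0 0 0 0 0 0" --pt "0 0 0 0 0 0 0" --pt "0 0 0 0 0 0 0.18" --pt "0 0 0 0 0 0 0.25" --pt "0 0 0 0 0 0 0.35" --pt "0 0 0 0 0 0 0.5" --pt "0 0 0 0 0 0 0.5" --pt "0 0 0 0 0 0 0.5" --grip_force 20

```text
clock: 20.37
tcp_pos: [386.5, 336.3, 66.5]
ee_rot: [0.174, 0.008, 0.985, -0.001]
wrist_force: [0.5, 0.5, 0.6]
finger_gap: 42.6
grip_force: 0.0
```

arm_command --pt "0 0 0 0 0 -0.05 0.5" --pt "0 0 0 0 0 -0.15 0.5" --pt "0 0 0 0 0 -0.35 0.5" --pt "0 0 0 0 0 -0.6 0.5" --pt "0 0 0 0 0 -0.85 0.5" --pt "0 0 0 0 0 -1 0.5" --pt "0 0 0 0 0 -1 0.5"

```text
clock: 20.95
tcp_pos: [352.5, 337.8, 164.1]
ee_rot: [0.176, 0.008, 0.984, 0.001]
wrist_force: [0.1, 0.8, 0.0]
finger_gap: 42.6
grip_force: 0.0
```

arm_command --pt "0 0 0 -0.3 -0.3 -0.7 0.5" --pt "0 0 0 -0.3 -0.3 -0.7 0.5" --pt "0 0 0 -0.3 -0.3 -0.7 0.5" --pt "0 0 0 -0.3 -0.3 -0.7 0.5"

```text
clock: 21.28
tcp_pos: [356.8, 306.7, 238.4]
ee_rot: [0.175, 0.008, 0.985, -0.0]
wrist_force: [0.0, 0.4, -0.6]
finger_gap: 43.0
grip_force: 0.0
```

```bash
python3 - <<'E'
from h import *
s=readout.read_state(); print(s['clock'],s['tcp_pos'].round(1),s['finger_gap'])
def pts(n):
    cp=cams.camera_params(n); im,d=cams.get_image(n); cv2.imwrite(f"pics/f_{n}.png",im)
    v,u=np.mgrid[0:420,0:560]; R=cv2.Rodrigues(cp["rvec"])[0]; K=cp["camera_matrix"]
    X=np.stack([(u-K[0,2])/K[0,0]*d,(v-K[1,2])/K[1,1]*d,d],-1).reshape(-1,3); return ((X-cp["tvec"].ravel())@R)[d.ravel()>0]
for n in("wrist","top"):
    P=pts(n); P=P[(abs(P[:,0]-480)<130)&(abs(P[:,1]-335)<80)]
    for nm,z0,z1 in(("rim3",52,57),("floor3",40,45),("handle3",58,64),("low sides",6,33)):
        q=P[(P[:,2]>z0)&(P[:,2]<z1)]
        if len(q)>15: print(n,nm,len(q),np.percentile(q,[1,50,99],axis=0).round(1).tolist(),np.round(cv2.minAreaRect(q[:,:2].astype(np.float32))[2],2))
    if n=="wrist":
        r=P[(abs(P[:,2]-54.5)<1.5)]
        for a in(440,470,500,530):
            k=r[(r[:,0]>a)&(r[:,0]<a+15)]
            if len(k)>10: print(a,np.percentile(k[:,1],[1,99]).round(1),np.median(k[:,2]))
for t in cams.trace("top","sweet0"): print(round(t["score"],2),t["location"])
E
```

```text
21.2833 [356.8 306.7 238.4] 43.04817258233504
wrist rim3 2330 [[357.1, 280.3, 52.1], [447.0, 332.3, 54.6], [564.1, 389.8, 56.1]] 89.32
wrist floor3 5055 [[380.1, 290.3, 40.8], [496.5, 332.1, 42.7], [565.3, 380.0, 44.4]] 3.75
wrist handle3 856 [[356.9, 329.2, 58.5], [383.4, 336.2, 60.5], [415.5, 343.1, 62.0]] 89.28
wrist low sides 1641 [[356.7, 281.6, 6.5], [434.9, 327.9, 19.8], [609.0, 388.7, 32.7]] 77.57
440 [281.  389.8] 54.64608393398895
470 [280.4 390.2] 54.63042376474511
500 [280.1 389.7] 54.711248024788375
530 [279.8 388.9] 54.711693524950064
top rim3 305 [[402.1, 279.0, 52.1], [482.0, 335.4, 54.2], [608.5, 389.6, 56.9]] 89.48
top floor3 755 [[430.6, 279.5, 40.1], [502.2, 334.9, 42.5], [563.9, 381.1, 44.9]] 89.46
top handle3 61 [[391.5, 279.7, 58.1], [436.8, 334.4, 59.4], [552.0, 387.0, 63.1]] 1.15
top low sides 411 [[373.2, 262.5, 6.1], [549.8, 308.6, 15.1], [608.5, 393.3, 32.2]] 89.56
0.54 [383.6, 203.5]
0.47 [385.0, 242.6]
0.42 [379.2, 212.6]
0.4 [373.5, 222.8]
0.39 [160.3, 165.0]
```

The third tray sits flat: its rim is at 54.6 mm and its sides match the pile within about 0.5 mm. All four sweets are in the tub.

```bash
python3 -c "
from bench import sign_off
print(sign_off())"
```

```text
the job is handed in; nothing more can be done
None
```

The job is handed in: all four sweets are in the tub, and the emptied tray is stacked squarely on the pile, right way up and released, at about 21 s on the clock.

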